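Open the knife tin in its sloping stand

ROBOT

A 6-joint arm with a two-finger parallel gripper is mounted at the origin on a cart in front of the work surface, level with it; the furniture and walls round the work are solid. World frame = base frame: x ahead of the robot, y to its left, z up, the work surface at z = 0. Lengths are in m, angles in rad, forces in N, time in s.
With the tool pointing down it reaches from about 0.325 to 0.775 m from the base axis. Payload 9.3 kg.
Tool frame: the origin (TCP) lies midway between the tips of the shut fingers; the grasp point (between the pads) lies 19 mm behind it; z points along the fingers, y is the line along which they close (so a half turn about z gives the same grasp; the last joint's range is limited). The gripper opens to 85 mm and grips with 20 to 120 N. Pads are 22 mm wide; open, the fingers measure 114 mm over their backs; the gripper's body (76 mm by 85 mm) begins 54 mm behind the grasp point. The pads swing forward as they close: fully open they stand 13 mm farther back than shut.
Start: joints at [-1.315, 0.259, 0.021, 1.334, 0, 1.418], TCP at [0.219, -0.505, 0.231] pointing down, gripper open.
Joint ranges: [-3.04, 3.04], [-0.91, 1.82], [-1.04, 1.36], [-1.92, 1.95], [-1.52, 1.45], [-3.14, 3.14]. Speed limits (rad/s): [2.22, 2.22, 2.79, 3.14, 3.14, 3.14].

INTERFACE

Orientations are given as a unit quaternion [x, y, z, w].
In Python, from workcell import manip gives the robot as it stands. The module is installed in compiled form; this text tells all that it offers.
- The arm moves only by the tool step_arm, never from a script. Its argument "moves" is a list that holds one entry, the list of rows, each a list of 4 numbers: the shift along the tool's x, y, z in units of 50 mm (1.0 is 50 mm), then the turn about the tool's z in units of 5 degrees (1.0 is 5 degrees). In form: [[[tx, ty, tz, turn], ...]]. A call has 1 to 8 rows; each row shifts and turns the commanded pose from where the row before left it, along the tool's axes as they then stand; what a row does not reach is not made up. A row lasts 1/10 s, in which the tool goes at most 50 mm and 8.59 degrees, less where a joint would pass 70% of its speed; a pose out of reach is approached as far as the arm can. A call is refused whole if a number of a shift passes 1 or a number of a turn 1, either way. A call with a gripper value outside its range is refused whole. "gripper" is the finger opening in mm, from 0 to 85.4, set as the call begins (left out, the last holds). The fingers move at their own pace and stop on an object; the grip force is fixed at half the most. Time passes only in rows, so rows that do not move let the fingers close. It gives the time, the measured TCP pose, the force, the opening and the grip force at its end, in the units of the state.
- manip.state(): the state, without advancing time (a new reading comes with each control period).
- manip.camera(name): name is "scene" or "top"; returns the picture (480x640x3 uint8, blue, green, red); there is no depth.
- manip.camera_model(name): a dict with "fov_y" (degrees; the focal length in pixels is half the picture's height over the tangent of half this angle, whatever the lens; pixels are square), "cx", "cy" (the principal point, pixels), "D" ([k1, k2, p1, p2, k3] as OpenCV has them; the pictures are not rectified), "T" (4x4, takes a point from camera to world coordinates). Camera axes: x right, y down, z forward; pixel columns grow to the right and rows downward; lengths in m; the calibration is good to about 2 mm. A picture is of the moment at which its call begins. camera_model takes no time and is no camera call.
- manip.close_job(): hands the job in; it is judged then, once.
The state is a dict: "t": time; "joint_positions": joint angles; "joint_vel": joint speeds; "joint_torque": joint torques, N m; "position": TCP position; "tcp_rot": TCP orientation; "ft_force": force on the tool from outside, world axes, zero at the start; "wrist_torque": the same for the moment, N m; "gripper_width": finger opening in m; "grip_force": force on a finger pad.
Only numpy, scipy, OpenCV 4.12 (cv2) and the standard library are available. Lean on these libraries where they do the work, as an engineer would, in place of code of your own. Each camera call takes 0.05 s, during which the arm holds its last target. There are 200 camera calls.

TASK

Open the tin of planer knives that leans in the sloping stand: slide the steel fork fully home over the tin's foot so that it holds the base down, then draw the tight, deep lid straight off along the tin's axis, keeping the base in its seat. Stand the lid, open side down, flat in the shallow wooden tray, leave the fork home, and do not disturb the other things on the table.

Things in the scene. Friction and masses are not known exactly. Their poses are not given: they have to be found in the camera images.
- stand: Fixed plywood stand, 215 mm long, 165 wide, about 135 high at its high end; origin on the table below the seat; yaw about -0.65 to -1.25. Its board slopes up along the stand's +x (to the right and away from the robot) at 25 degrees, so the tin leans 25 degrees toward the stand's -x. Slope frame used below: u up the slope, v = the stand's y, n square to the slope, origin at point seat.
- seat (a point): The middle of the seat on the slope, 45 mm above the table; the tin base's origin lies here (within 2 mm) while it is seated. Stops before, behind and beside the foot keep it from shifting, nothing but the fork keeps it from coming out along n.
- tin_base: Loose aluminium base, 0.24 kg; origin mid underside, x up the slope, y across it, z along the tin's axis (leaning 25 degrees). Foot 56 (x) by 124 (y) by 8 mm, body 43 by 83 mm up to z = 94 mm. Two spring strips on its y sides grip the lid: drawing it off takes about 8 to 14 N over the first 60 mm, more than the base weighs; without the fork the base comes out with it.
- lid: Loose deep aluminium lid, 52 (x) by 92 (y) by 74 mm (z), wall 3 mm, about 0.12 kg; origin mid open rim, z toward its closed top. At the start it is fully on: rim 24 mm above the base's underside along the axis, overlap 70 mm, 1.5 mm play all round. Too long to grip along y: grip it across x (52 mm, tool tilted with the tin); a 45 N grip holds it and does no harm.
- lid_top (a point): Middle of the lid's closed top, 74 mm from its rim.
- fork (a joint): Travel in m of the steel keeper fork down the slope (toward the stand's -x): starts at 0 to 0.01 (drawn back); 0.05 is fully home, at a stop. Its two 16 mm prongs then reach over both ends of the tin's foot, past its middle, 1.5 mm above it. It slides against about 2.5 N of friction and stays where it is left.
- fork_tab (a point): Middle of the top edge of the fork's upright tab: a plate 10 mm thick (along u), 50 mm wide (along v), standing 33 mm up along n from the fork. It can be pushed or pinched. At the start it stands 130 to 140 mm up the slope from the seat; fully home 90 mm (59 mm clear behind the lid).
- tray: Fixed shallow plywood tray on the table, 160 (x) by 180 (y) by 20 mm, wall 6 mm, floor 6 mm thick, left of the stand; origin at the middle of its underside. Its yaw varies.
- tape: Tape measure, 62x82x36 mm, lying on the table in front; leave alone. Origin at the middle of its underside.
- offcut: Wooden offcut 60x90x30 mm, behind the tray; leave alone. Origin at the middle of its underside.
- spray_can: Spray can, 59 mm across, 198 mm tall, behind the tray; leave alone. Origin at the middle of its underside.
- screw_jar: Jar with black cap, 61 mm across, 86 mm tall, right of the stand; leave alone. Origin at the middle of its underside.
- grease_tin: Round flat tin, 69 mm across, 47 mm high, front right; leave alone. Origin at the middle of its underside.

How it is judged:
By the outcome, as a careful person would: the job done as asked, in the order asked, and still so for the second after the job is handed in, with the robot touching nothing.
It also fails if it takes over 54 s, if anything falls off the work surface, if the arm or the gripper's body presses on something with over 40 N, if the wrist force passes 120 N, or if a joint passes its speed limit or range.

## Working session

There is one attempt and no reset: what is moved stays moved. The work goes in short steps, Python scripts to look and compute and a tool call to move; the robot and the scene stay as the last step left them, time stands still between calls to the robot, and variables do not carry over. Pictures are saved under pics/ and viewed, at most 10 in all, crops included, and the job is handed in when it is done.

Besides the shell and the picture viewer there is one more tool, called after "Emit:" as a command line: name --argument value ..., lists and objects as JSON in quotes. step_arm: Moves the arm, as the interface text tells. Its arguments: {"type":"object","properties":{"moves":{"type":"array"},"gripper":{"type":"number"}},"required":["moves"]}

```bash
mkdir -p pics
python3 - <<'E'
from workcell import manip
import cv2,numpy as np
for n in("scene","top"):
    cv2.imwrite(f"pics/{n}0.png",manip.camera(n)); m=manip.camera_model(n)
    print(n,m["fov_y"],m["cx"],m["cy"],m["D"],np.round(m["T"],4).tolist())
s=manip.state();print(s["t"],s["position"],s["tcp_rot"],s["ft_force"])
E
```

```text
scene 51.69986297785593 319.3537536783273 239.94544688168986 [-0.06597288  0.          0.          0.          0.        ] [[-0.8248, -0.2478, 0.5082, 0.0292], [-0.5653, 0.3436, -0.7499, 0.8054], [0.0113, -0.9058, -0.4235, 0.5575], [0.0, 0.0, 0.0, 1.0]]
top 55.645608486494055 316.6441683372979 244.82712221473173 [-0.00105559  0.          0.          0.          0.        ] [[0.0234, -0.9976, 0.0653, 0.4845], [-0.9992, -0.0212, 0.034, 0.0154], [-0.0325, -0.066, -0.9973, 1.1493], [0.0, 0.0, 0.0, 1.0]]
0.1 [ 0.2185567  -0.50445298  0.23071214] [ 9.79185851e-01  2.02964786e-01 -3.27010631e-05 -6.03495612e-04] [-0.11884577 -0.20872623  0.22130942]
```

View pics/scene0.png

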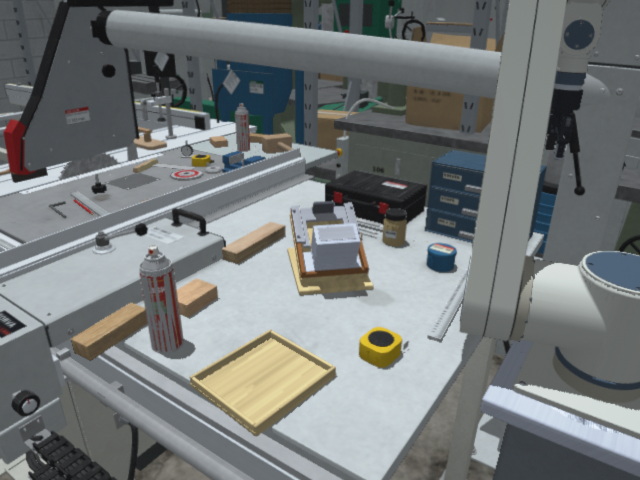

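View pics/top0.png

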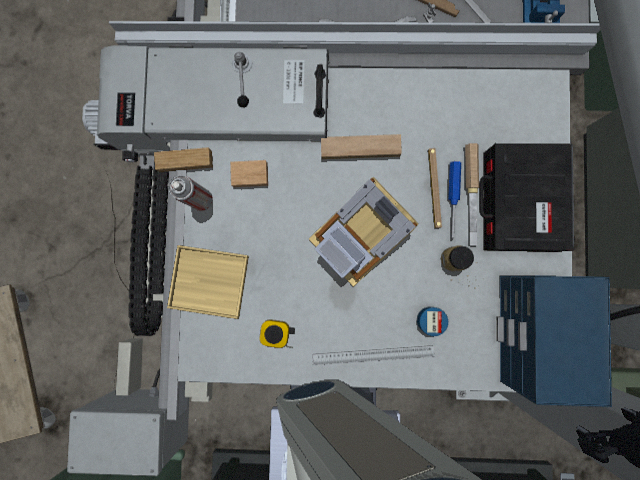

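The scene view shows the stand at about (328,248), the lid at (336,245), the fork tab at (323,210) and the tray at (265,378). The top view shows the lid at (345,250), the fork tab near (385,213) and the tray at (208,282). I'll enlarge the stand in both.

Run:
```python
import cv2,numpy as np
a=cv2.imread("pics/scene0.png")[190:300,280:380]; b=cv2.imread("pics/top0.png")[170:295,300:425]
a=cv2.resize(a,(400,440),interpolation=cv2.INTER_CUBIC);b=cv2.resize(b,(400,400),interpolation=cv2.INTER_CUBIC)
# scene scale 4; top scale 3.2
c=np.zeros((440,800,3),np.uint8);c[:,:400]=a;c[:400,400:]=b;cv2.imwrite("pics/crop.png",c)
```

```text
(no output)
```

View pics/crop.png

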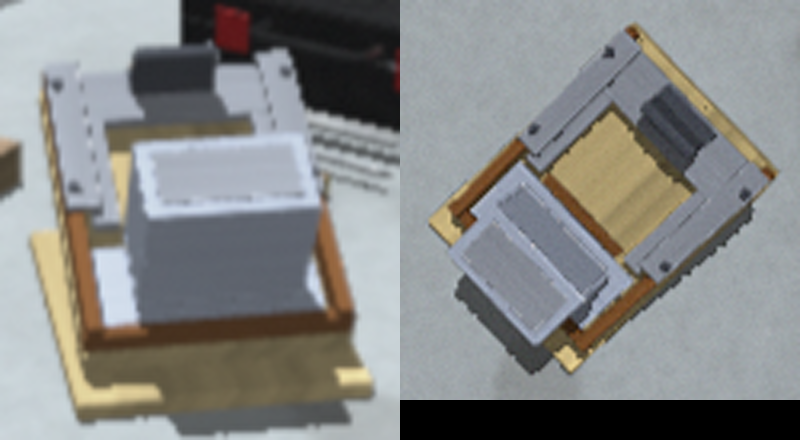

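The crop shows the lid top corners clearly. In the scene half they are at (132,147), (303,134), (322,205), (150,218); in the top half (480,220), (583,308), (540,346), (448,252). The tab top edge is at (135,47)–(215,45) in the scene half. I'll triangulate these points.

```bash
cat > h.py <<'E'
from workcell import manip
import cv2,numpy as np
def ray(n,p):
    m=manip.camera_model(n);f=240/np.tan(np.radians(m["fov_y"]/2));K=np.array([[f,0,m["cx"]],[0,f,m["cy"]],[0,0,1.]])
    q=cv2.undistortPoints(np.array([[p]],float),K,np.array(m["D"]))[0,0];T=np.array(m["T"])
    d=T[:3,:3]@[q[0],q[1],1];return T[:3,3],d/np.linalg.norm(d)
def plane(n,p,z):
    o,d=ray(n,p);return o+d*(z-o[2])/d[2]
def tri(ps,pt):
    A=np.zeros((3,3));b=np.zeros(3);R=[ray("scene",ps),ray("top",pt)]
    for o,d in R:
        P=np.eye(3)-np.outer(d,d);A+=P;b+=P@o
    x=np.linalg.solve(A,b);return x,[round(1e3*np.linalg.norm(np.cross(x-o,d)),1) for o,d in R]
def project(n,P):
    m=manip.camera_model(n);f=240/np.tan(np.radians(m["fov_y"]/2));K=np.array([[f,0,m["cx"]],[0,f,m["cy"]],[0,0,1.]])
    T=np.linalg.inv(np.array(m["T"]));return cv2.projectPoints(np.array(P,float),cv2.Rodrigues(T[:3,:3])[0],T[:3,3],K,np.array(m["D"]))[0][:,0]
s4=lambda x,y:(280+x/4-.375,190+y/4-.375)
t3=lambda x,y:(300+(x-400)/3.2-.35,170+y/3.2-.35)
E
python3 - <<'E'
from h import *
np.set_printoptions(precision=4,suppress=True)
S=[(132,147),(303,134),(322,205),(150,218)];T=[(480,220),(583,308),(540,346),(448,252)]
X=[]
for a,b in zip(S,T):
    x,r=tri(s4(*a),t3(*b));X.append(x);print(x,r)
A,B,C,D=X;c=np.mean(X,0);v=(A+D-B-C);yv=np.arctan2(v[1],v[0])-np.pi/2
ue=A+B-C-D
print("c",c,"yaw",yv,"len",np.linalg.norm(v)/2,np.linalg.norm(ue)/2,"yaw u",np.arctan2(ue[1],ue[0]),"pitch",np.degrees(np.arcsin(ue[2]/np.linalg.norm(ue))))
yaw=yv
u=np.array([np.cos(yaw)*np.cos(.4363),np.sin(yaw)*np.cos(.4363),np.sin(.4363)]);vv=np.array([-np.sin(yaw),np.cos(yaw),0]);n=np.cross(u,vv)
seat=c-.098*n;print("seat",seat)
# check tab candidates: project tab top at u=.13,.14 (n about .045)
P=[seat+k*u+.041*n+w*vv for k in(.13,.14) for w in(.025,-.025)]
print((project("scene",P)-[280,190])*4,"\n",(project("top",P)-[300,170])*3.2+[400,0])
tr=[plane("top",p,.02) for p in[(174,247),(250,256),(240,319),(167,309)]];print("tray",np.mean(tr,0),tr)
img=cv2.imread("pics/top0.png");hsv=cv2.cvtColor(img,cv2.COLOR_BGR2HSV)
m=cv2.inRange(hsv,(15,60,90),(32,255,255))[235:330,155:262];m=m.copy();
k=max(cv2.findContours(m,0,2)[0],key=cv2.contourArea);b=cv2.boxPoints(cv2.minAreaRect(k))+[155,235]
bp=np.array([plane("top",p,.02) for p in b]);print("tray box",bp,bp.mean(0))
E
```

```text
[0.5666 0.0335 0.1484] [np.float64(2.4), np.float64(2.4)]
[ 0.5073 -0.039   0.1458] [np.float64(1.9), np.float64(1.9)]
[ 0.4795 -0.0111  0.1224] [np.float64(0.9), np.float64(0.9)]
[0.5434 0.0546 0.1227] [np.float64(0.1), np.float64(0.1)]
c [0.5242 0.0095 0.1348] yaw -0.7283163937879054 len 0.09262031021211348 0.04305674349669042 yaw u -0.7654562135107198 pitch 34.7460320232773
seat [ 0.5551 -0.0181  0.046 ]
[[120.5434  74.1173]
 [204.0618  67.4911]
 [117.0938  61.7624]
 [200.1972  55.2889]] 
 [[622.6454 105.7343]
 [675.6719 154.1165]
 [632.0051  95.2921]
 [685.2723 143.8294]]
tray [0.4582 0.3238 0.02  ] [array([0.5453, 0.4126, 0.02  ]), array([0.5269, 0.2197, 0.02  ]), array([0.3703, 0.2395, 0.02  ]), array([0.3901, 0.4234, 0.02  ])]
tray box [[0.3932 0.4251 0.02  ]
 [0.5543 0.4052 0.02  ]
 [0.5284 0.2245 0.02  ]
 [0.3687 0.2459 0.02  ]] [0.4612 0.3252 0.02  ]
```

Run:
```python
from h import *
np.set_printoptions(precision=4,suppress=True)
S=[(132,147),(303,134),(322,205),(150,218)]
X=np.array([plane("scene",s4(*s),z) for s,z in zip(S,(.1448,.1448,.1228,.1228))])
A,B,C,D=X;v=A+D-B-C;ue=A+B-C-D
print(X,np.linalg.norm(v)/2,np.linalg.norm(ue)/2,np.arctan2(v[1],v[0])-np.pi/2,np.arctan2(ue[1],ue[0]))
X2=np.array([plane("top",t3(*s),.1228) for s in((540,346),(448,252))]);print("top CD",X2, "scene mid CD",(C+D)/2,"top mid",X2.mean(0))
for yaw in(-.75,-.775,-.80):
    u=np.array([np.cos(yaw)*np.cos(.4363),np.sin(yaw)*np.cos(.4363),np.sin(.4363)]);vv=np.array([-np.sin(yaw),np.cos(yaw),0]);n=np.cross(u,vv)
    e=((C+D)/2+X2.mean(0))/2; seat=e+.026*u-.098*n
    P=[seat+k*u+h*n+w*vv for k,h in((.13,.045),(.14,.045),(.135,.055)) for w in(.025,-.025)]
    F=[seat+k*u+.098*n+w*vv for k in(.026,-.026) for w in(.046,-.046)]
    print(yaw,"seat",seat,"\n",((project("scene",P)-[280,190])*4).tolist(),"\n",((project("top",P)-[300,170])*3.2+[400,0]).tolist(),"\n",((project("scene",F)-[280,190])*4).round().tolist(),((project("top",F)-[300,170])*3.2+[400,0]).round().tolist())
```

```text
[[ 0.5737  0.0276  0.1448]
 [ 0.51   -0.0399  0.1448]
 [ 0.4798 -0.01    0.1228]
 [ 0.5432  0.0548  0.1228]] 0.091717684316251 0.047152160015028415 -0.7647003416988103 -0.7552015145025031
top CD [[ 0.4787 -0.0115  0.1228]
 [ 0.5435  0.0547  0.1228]] scene mid CD [0.5115 0.0224 0.1228] top mid [0.5111 0.0216 0.1228]
-0.75 seat [ 0.5588 -0.0223  0.045 ] 
 [[123.58923819482561, 66.84846543041749], [207.29284017451891, 60.96638254885488], [120.46305429974109, 54.54622014962524], [203.74280151209427, 48.80224077148796], [123.56245138204508, 48.596253392961444], [207.58248231037715, 42.853402986326046]] 
 [[630.2798127667207, 103.2280312571973], [682.3993609031243, 152.85542255698667], [639.9012963723757, 92.9414498807647], [692.2605346114328, 142.73015228562744], [632.0290476538037, 100.32615161127497], [684.7357131972026, 150.49675044578444]] 
 [[130.0, 142.0], [298.0, 128.0], [148.0, 217.0], [322.0, 202.0]] [[492.0, 201.0], [588.0, 294.0], [446.0, 252.0], [539.0, 343.0]]
-0.775 seat [ 0.5577 -0.0235  0.045 ] 
 [[130.30803608829842, 66.00908139007242], [214.34955628765942, 60.89991796045
[... 508 characters left out ...]
297.0], [447.0, 251.0], [538.0, 344.0]]
-0.8 seat [ 0.5566 -0.0246  0.045 ] 
 [[137.070234957828, 65.23310523724422], [221.41606881921462, 60.897396691812446], [134.64011011617617, 52.92135797335186], [218.5423897137655, 48.69288101565098], [137.12076889726814, 47.014409406443974], [221.7844694349344, 42.78891873889529]] 
 [[639.8637593536396, 110.28997613426564], [689.478454566263, 162.47838519586242], [649.9902376459588, 100.48740289244688], [699.8387142329263, 152.8501337822835], [641.7361621580901, 107.48071292000823], [691.9109743345123, 160.2414418190374]] 
 [[133.0, 140.0], [303.0, 130.0], [148.0, 215.0], [323.0, 204.0]] [[497.0, 202.0], [588.0, 299.0], [448.0, 250.0], [537.0, 345.0]]
```

Run:
```python
import cv2,numpy as np
a=cv2.imread("pics/scene0.png")[195:255,300:375]; b=cv2.imread("pics/top0.png")[180:280,305:405]
c=np.zeros((600,800,3),np.uint8)
a=cv2.resize(a,None,fx=5,fy=5,interpolation=cv2.INTER_CUBIC);b=cv2.resize(b,None,fx=4.2,fy=4.2,interpolation=cv2.INTER_CUBIC)
c[:300,:375]=a;c[:420,378:798]=b;cv2.imwrite("pics/crop2.png",c)
```

```text
(no output)
```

View pics/crop2.png

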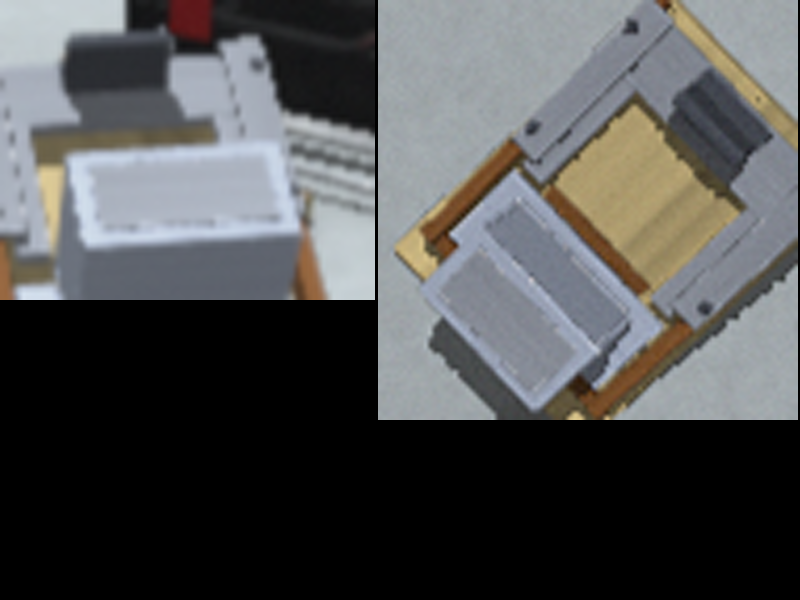

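The second crop confirms the lid corners and puts the tab top edge at about (70,38)–(165,32) in its scene part. From this I get a seat near (0.5575, −0.0237) and a stand yaw near −0.78. I'll move now: rise and turn so that tool x = v and tool y = u (horizontal).

Emit:
step_arm --moves '[[[0,0,-1,-0.88],[0,0,-1,-0.88],[0,0,-1,-0.88],[0,0,0,-0.88],[0,0,0,-0.88],[0.5,0,0,0],[1,0,0,0],[1,0,0,0]]]' --gripper 0

```text
t: 0.9
position: [0.3067, -0.415, 0.3806]
tcp_rot: [0.923, 0.385, -0.0, -0.001]
ft_force: [0.9, -0.2, -0.3]
gripper_width: 0.0
grip_force: 0.0
```

Emit:
step_arm --moves '[[[1,0,0,0],[1,0,0,0],[1,0,0,0],[1,0,0,0],[1,0,0,0],[1,0,0,0],[1,0,0,0],[1,0,0,0]]]'

```text
t: 1.7
position: [0.5882, -0.1289, 0.3811]
tcp_rot: [0.922, 0.386, -0.0, -0.0]
ft_force: [1.3, -0.8, 1.0]
gripper_width: -0.0003
grip_force: 0.0
```

Emit:
step_arm --moves '[[[1,0,0,0],[0.06,1,0,0],[0,0.04,0.6,0],[0,0,1,0],[0,0,1,0],[0,0,1,0],[0,0,0.6,0],[0,0,0,0]]]'

```text
t: 2.5
position: [0.659, -0.1287, 0.1662]
tcp_rot: [0.922, 0.386, -0.003, -0.003]
ft_force: [-1.0, 0.4, 0.5]
gripper_width: 0.0002
grip_force: 0.0
```

```bash
cat > view.py <<'E'
from h import *
import sys
a=manip.camera("scene")[180:300,270:390]; b=manip.camera("top")[170:295,300:425]
c=np.zeros((400,800,3),np.uint8);c[:,:400]=cv2.resize(a,(400,400),interpolation=cv2.INTER_CUBIC);c[:,400:]=cv2.resize(b,(400,400),interpolation=cv2.INTER_CUBIC)
cv2.imwrite(f"pics/{sys.argv[1]}.png",c);s=manip.state();print(s["t"],s["position"],s["ft_force"])
E
python3 view.py push0
```

```text
2.6 [ 0.6614196  -0.1294677   0.17195048] [ 0.08212332 -0.5599989  -0.15047192]
```

View pics/push0.png

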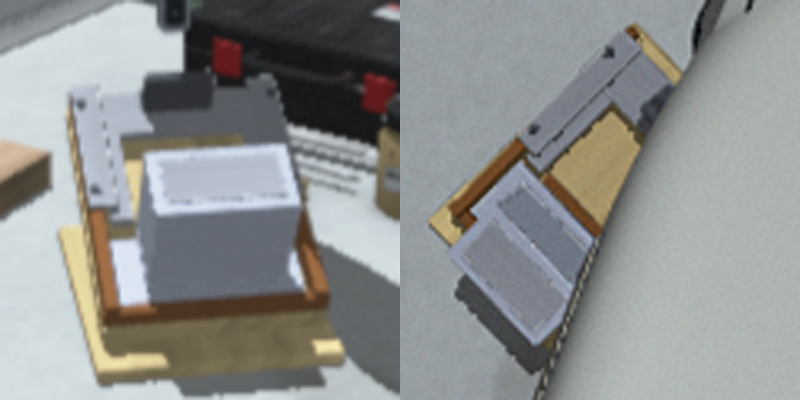

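The fingers hang just behind and above the tab, with the tip at about (172,20) in the scene crop and the tab top at (180,80). Next I go down, then push along the slope.

Emit:
step_arm --moves '[[[0,0,0.46,0],[0,0,0,0],[0,-0.18,0.085,0],[0,-0.18,0.085,0],[0,-0.18,0.085,0],[0,-0.09,0.042,0],[0,0,0,0]]]'

```text
t: 3.3
position: [0.6384, -0.1066, 0.1339]
tcp_rot: [0.922, 0.386, 0.0, 0.0]
ft_force: [0.4, 0.3, 0.6]
gripper_width: 0.0002
grip_force: 0.0
```

Emit:
step_arm --moves '[[[0,-0.09,0.042,0],[0,-0.09,0.042,0],[0,-0.09,0.042,0],[0,0,0,0]]]'

```text
t: 3.7
position: [0.6287, -0.0973, 0.1268]
tcp_rot: [0.922, 0.386, -0.0, -0.0]
ft_force: [-0.3, 0.3, -0.0]
gripper_width: 0.0001
grip_force: 0.0
```

```bash
cat > prof.py <<'E'
from h import *
a=cv2.cvtColor(cv2.imread("pics/scene0.png"),6);b=cv2.cvtColor(manip.camera("scene"),6)
for c in(316,322,328): print(c,a[190:236:1,c].tolist(),"\n   ",b[190:236:1,c].tolist())
yaw=-.78;seat=np.array([.5575,-.0237,.045]);u=np.array([np.cos(yaw)*np.cos(.4363),np.sin(yaw)*np.cos(.4363),np.sin(.4363)]);vv=np.array([-np.sin(yaw),np.cos(yaw),0]);n=np.cross(u,vv)
for k in(.14,.13,.12,.11,.10,.09): print(k,project("scene",[seat+k*u+.05*n,seat+k*u+.017*n]).round(1).tolist())
print(project("scene",[manip.state()["position"]]))
E
python3 prof.py
```

```text
316 [207, 207, 206, 207, 207, 206, 205, 206, 206, 207, 200, 166, 113, 83, 62, 49, 45, 46, 44, 46, 46, 46, 47, 63, 79, 85, 86, 92, 97, 94, 87, 86, 93, 98, 105, 154, 199, 212, 210, 210, 214, 216, 217, 217, 217, 216] 
    [218, 218, 217, 218, 218, 217, 217, 218, 218, 218, 216, 214, 209, 203, 195, 194, 178, 153, 127, 100, 82, 58, 50, 49, 48, 49, 49, 49, 49, 54, 76, 89, 104, 144, 171, 197, 217, 223, 220, 221, 224, 225, 226, 226, 226, 226]
322 [208, 207, 207, 208, 207, 206, 206, 205, 204, 204, 199, 157, 101, 77, 56, 47, 45, 45, 45, 46, 46, 44, 48, 70, 84, 86, 85, 85, 87, 85, 84, 92, 97, 99, 112, 172, 207, 199, 184, 176, 173, 174, 177, 178, 176, 176] 
    [26, 26, 24, 24, 26, 25, 37, 59, 70, 72, 72, 71, 65, 65, 64, 59, 59, 56, 50, 49, 50, 49, 49, 48, 49, 49, 49, 49, 50, 62, 81, 89, 91, 91, 108, 179, 217, 210, 195, 187, 183, 185, 188, 189, 188, 188]
328 [22, 22, 22, 22, 32, 30, 24, 21, 22, 23, 31, 67, 84, 70, 51, 46, 45, 45, 44, 46, 45, 46, 59, 76, 85, 86, 85, 86, 88, 86, 84, 88, 91, 98, 135, 183, 195, 183, 178, 177, 174, 175, 178, 178, 178, 178] 
    [26, 25, 29, 29, 28, 28, 30, 37, 44, 43, 44, 44, 44, 44, 45, 48, 50, 49, 48, 49, 50, 49, 49, 48, 48, 48, 49, 48, 52, 69, 87, 91, 92, 97, 137, 193, 206, 194, 190, 187, 185, 186, 189, 188, 189, 189]
0.14 [[322.9, 201.3], [321.6, 211.0]]
0.13 [[323.7, 204.3], [322.3, 214.0]]
0.12 [[324.4, 207.4], [323.0, 217.1]]
0.11 [[325.2, 210.6], [323.8, 220.2]]
0.1 [[325.9, 213.7], [324.5, 223.4]]
0.09 [[326.7, 216.9], [325.3, 226.6]]
[[324.04697547 210.7438367 ]]
```

The tab face has moved about 20 mm down the slope, so the push works. I'll continue.

Emit:
step_arm --moves '[[[0,-0.15,0.07,0],[0,-0.15,0.07,0],[0,-0.09,0.042,0],[0,-0.04,0.02,0],[0,-0.04,0.02,0],[0,0,0,0]]]'

```text
t: 4.35
position: [0.6122, -0.0811, 0.1159]
tcp_rot: [0.922, 0.386, -0.0, -0.0]
ft_force: [-0.5, -0.6, 0.6]
gripper_width: -0.0002
grip_force: 0.1
```

```bash
python3 prof.py
```

```text
316 [207, 207, 206, 207, 207, 206, 205, 206, 206, 207, 200, 166, 113, 83, 62, 49, 45, 46, 44, 46, 46, 46, 47, 63, 79, 85, 86, 92, 97, 94, 87, 86, 93, 98, 105, 154, 199, 212, 210, 210, 214, 216, 217, 217, 217, 216] 
    [218, 217, 217, 218, 218, 217, 216, 217, 217, 218, 215, 213, 209, 202, 194, 193, 178, 157, 152, 149, 164, 193, 205, 206, 206, 204, 184, 151, 122, 106, 91, 68, 56, 54, 70, 144, 204, 221, 220, 221, 223, 225, 226, 225, 225, 225]
322 [208, 207, 207, 208, 207, 206, 206, 205, 204, 204, 199, 157, 101, 77, 56, 47, 45, 45, 45, 46, 46, 44, 48, 70, 84, 86, 85, 85, 87, 85, 84, 92, 97, 99, 112, 172, 207, 199, 184, 176, 173, 174, 177, 178, 176, 176] 
    [27, 25, 27, 27, 26, 27, 27, 27, 26, 27, 24, 31, 48, 64, 73, 84, 91, 89, 85, 82, 85, 91, 94, 93, 89, 80, 61, 51, 51, 50, 50, 49, 48, 49, 79, 172, 217, 209, 194, 187, 183, 183, 187, 188, 187, 186]
328 [22, 22, 22, 22, 32, 30, 24, 21, 22, 23, 31, 67, 84, 70, 51, 46, 45, 45, 44, 46, 45, 46, 59, 76, 85, 86, 85, 86, 88, 86, 84, 88, 91, 98, 135, 183, 195, 183, 178, 177, 174, 175, 178, 178, 178, 178] 
    [39, 32, 27, 26, 27, 26, 26, 26, 24, 27, 26, 27, 29, 29, 27, 25, 27, 33, 34, 27, 27, 26, 27, 28, 28, 35, 44, 49, 49, 48, 49, 48, 48, 58, 115, 185, 205, 193, 189, 185, 184, 185, 188, 188, 187, 188]
0.14 [[322.9, 201.3], [321.6, 211.0]]
0.13 [[323.7, 204.3], [322.3, 214.0]]
0.12 [[324.4, 207.4], [323.0, 217.1]]
0.11 [[325.2, 210.6], [323.8, 220.2]]
0.1 [[325.9, 213.7], [324.5, 223.4]]
0.09 [[326.7, 216.9], [325.3, 226.6]]
[[325.98396384 218.78400527]]
```

Emit:
step_arm --moves '[[[0,-0.04,0.02,0],[0,-0.04,0.02,0],[0,-0.04,0.02,0]]]'

```text
t: 4.7
position: [0.611, -0.0799, 0.1152]
tcp_rot: [0.923, 0.385, 0.002, 0.004]
ft_force: [10.0, -16.4, 12.1]
gripper_width: 0.0
grip_force: 10.7
```

The fork stalled at its stop with about 20 N along +u. I'll back off, rise, open, and move over the lid.

Emit:
step_arm --moves '[[[0,0.3,-0.14,0],[0,0.1,0,0],[0,0,-1,0],[0,0,-1,0],[0,0,0,0]]]'

```text
t: 5.2
position: [0.6242, -0.0915, 0.2264]
tcp_rot: [0.922, 0.386, 0.004, 0.003]
ft_force: [1.2, -0.3, 0.7]
gripper_width: -0.0
grip_force: 0.0
```

Emit:
step_arm --moves '[[[0,-0.6,0,0],[0,-1,0,0],[0,-1,0,0],[0.03,0,0,0],[0,0,0,0]]]' --gripper 85

```text
t: 5.7
position: [0.5302, 0.0021, 0.2202]
tcp_rot: [0.922, 0.387, 0.0, 0.0]
ft_force: [0.2, 0.9, -0.3]
gripper_width: 0.0721
grip_force: 0.0
```

```bash
python3 view.py over; python3 prof.py | grep -A1 "^316"
```

```text
5.8 [0.53141088 0.00087122 0.21985791] [ 0.06816986 -0.20758499 -0.26990947]
316 [207, 207, 206, 207, 207, 206, 205, 206, 206, 207, 200, 166, 113, 83, 62, 49, 45, 46, 44, 46, 46, 46, 47, 63, 79, 85, 86, 92, 97, 94, 87, 86, 93, 98, 105, 154, 199, 212, 210, 210, 214, 216, 217, 217, 217, 216] 
    [218, 218, 217, 218, 218, 217, 217, 217, 217, 217, 216, 213, 210, 203, 195, 193, 178, 157, 152, 150, 165, 192, 205, 206, 206, 206, 200, 180, 149, 121, 105, 83, 59, 56, 70, 144, 204, 221, 220, 219, 223, 225, 226, 225, 225, 225]
```

View pics/over.png

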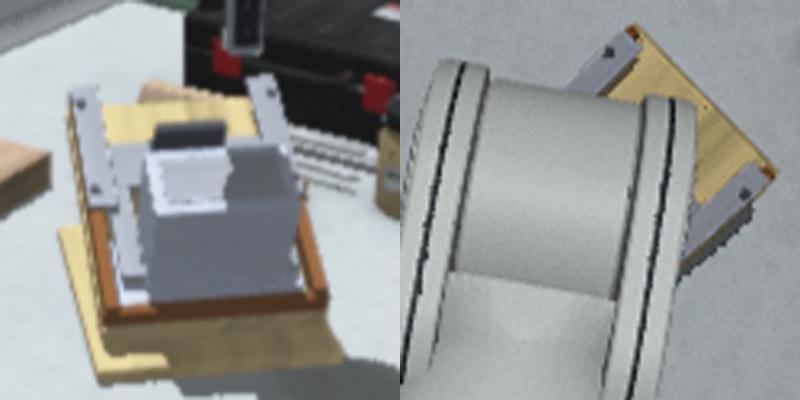

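The picture shows the fork drawn down, with its prong over the foot at (130,250) and the tab at (190,130). One fingertip is at (243,45). I'll check the tool projection against it.

```bash
python3 -c "
from h import *
p=manip.state()['position'];print(p)
P=[p,p+[0,0,.013],[.5241,.0094,.1338]]
P+= [np.array([.5314-.0427*.711,.0009+.0427*.703,.233])]
print((project('scene',P)-[270,180])*400/120)"
```

```text
[0.53157474 0.00061446 0.21968161]
[[225.06118219  43.35590073]
 [225.62781886  23.01965014]
 [223.93889957 180.00254998]
 [241.9643794   46.38493401]]
```

The tool is consistent with its reported pose. I'll descend astride the lid.

Emit:
step_arm --moves '[[[0.02,0.05,0.5,0],[0,0,0.5,0],[0,0,0.4,0],[0,0,0.4,0],[0,0,0.3,0],[0,0,0.21,0],[0,0,0,0]]]'

```text
t: 6.55
position: [0.5331, -0.0004, 0.1029]
tcp_rot: [0.923, 0.386, -0.001, -0.001]
ft_force: [-0.2, 0.1, 1.5]
gripper_width: 0.0851
grip_force: 0.0
```

Close in stages to check centring.

Emit:
step_arm --moves '[[[0,0,0,0],[0,0,0,0],[0,0,0,0]]]' --gripper 66

```text
t: 6.85
position: [0.5333, 0.0005, 0.1053]
tcp_rot: [0.922, 0.386, 0.0, -0.0]
ft_force: [-3.4, 3.1, 2.1]
gripper_width: 0.0659
grip_force: 2.2
```

Emit:
step_arm --moves '[[[0,0,0,0],[0,0,0,0],[0,0,0,0]]]' --gripper 62

```text
t: 7.15
position: [0.5323, 0.0016, 0.1055]
tcp_rot: [0.922, 0.387, 0.0, -0.001]
ft_force: [-7.8, 8.3, 8.9]
gripper_width: 0.0622
grip_force: 10.8
```

Emit:
step_arm --moves '[[[0,-0.04,0,0],[0,0,0,0],[0,0,0,0]]]'

```text
t: 7.45
position: [0.5321, 0.0017, 0.1055]
tcp_rot: [0.922, 0.386, 0.001, 0.0]
ft_force: [-4.0, 2.9, 7.6]
gripper_width: 0.0623
grip_force: 9.0
```

Emit:
step_arm --moves '[[[0,0,0,0],[0,0,0,0],[0,0,0,0]]]' --gripper 59

```text
t: 7.75
position: [0.532, 0.0019, 0.106]
tcp_rot: [0.922, 0.386, 0.001, -0.0]
ft_force: [-5.7, 4.4, 13.2]
gripper_width: 0.0597
grip_force: 47.5
```

Emit:
step_arm --moves '[[[0,-0.02,0,0],[0,0,0,0],[0,0,0,0],[0,0,0,0]]]' --gripper 40

```text
t: 8.15
position: [0.5318, 0.0021, 0.1061]
tcp_rot: [0.922, 0.386, 0.001, 0.001]
ft_force: [-4.7, 1.5, 12.3]
gripper_width: 0.0598
grip_force: 57.6
```

The grip is stable at 60 mm and 58 N. I'll draw along the axis.

Emit:
step_arm --moves '[[[0,-0.025,-0.054,0],[0,-0.025,-0.054,0],[0,-0.025,-0.054,0],[0,-0.025,-0.054,0],[0,0,0,0]]]'

```text
t: 8.65
position: [0.528, 0.0052, 0.1149]
tcp_rot: [0.923, 0.386, -0.0, 0.0]
ft_force: [3.7, -2.4, -7.4]
gripper_width: 0.0593
grip_force: 61.0
```

Emit:
step_arm --moves '[[[0,-0.034,-0.0725,0],[0,-0.034,-0.0725,0],[0,-0.034,-0.0725,0],[0,-0.034,-0.0725,0],[0,0,0,0]]]'

```text
t: 9.15
position: [0.5229, 0.0104, 0.1296]
tcp_rot: [0.922, 0.386, -0.0, 0.0]
ft_force: [1.8, -1.3, -6.4]
gripper_width: 0.059
grip_force: 61.4
```

```bash
python3 view.py draw1
```

```text
9.25 [0.52292606 0.01040758 0.12962138] [ 1.53092425 -2.71298777 -7.48915529]
```

View pics/draw1.png

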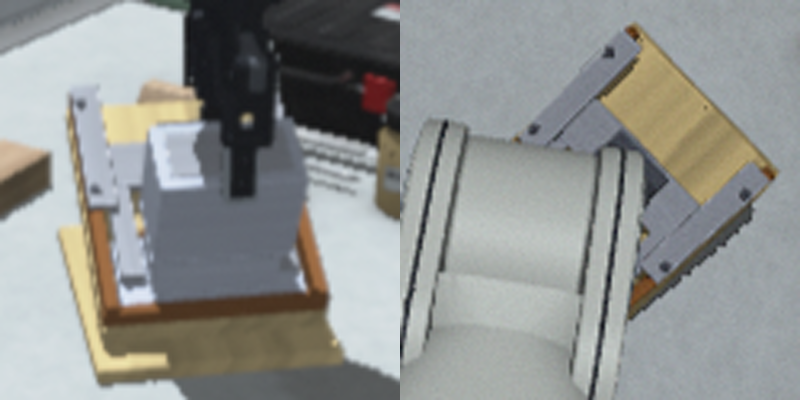

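The lid is rising cleanly: its near top edge is at row ~185 in the crop, its rim shows at ~255, and the base stays seated under the prong. I'll continue.

Emit:
step_arm --moves '[[[0,-0.042,-0.09,0],[0,-0.042,-0.09,0],[0,-0.042,-0.09,0],[0,-0.042,-0.09,0],[0,0,0,0]]]'

```text
t: 9.75
position: [0.5168, 0.0165, 0.1479]
tcp_rot: [0.922, 0.386, 0.0, -0.0]
ft_force: [0.4, -0.5, -4.7]
gripper_width: 0.0592
grip_force: 62.0
```

Emit:
step_arm --moves '[[[0,-0.042,-0.09,0],[0,-0.042,-0.09,0],[0,-0.042,-0.09,0],[0,-0.042,-0.09,0],[0,0,0,0]]]'

```text
t: 10.25
position: [0.5109, 0.0227, 0.1668]
tcp_rot: [0.922, 0.386, 0.001, 0.0]
ft_force: [0.8, -1.0, -1.6]
gripper_width: 0.0593
grip_force: 62.6
```

Emit:
step_arm --moves '[[[0,-0.042,-0.09,0],[0,-0.042,-0.09,0],[0,-0.06,-0.13,0],[0,-0.08,-0.17,0],[0,-0.12,-0.25,0],[0,0,0,0]]]'

```text
t: 10.85
position: [0.4988, 0.0349, 0.2045]
tcp_rot: [0.922, 0.386, 0.001, 0.001]
ft_force: [0.8, -0.5, -1.4]
gripper_width: 0.0592
grip_force: 62.6
```

```bash
python3 view.py off
```

```text
10.95 [0.49876728 0.03450206 0.20286834] [-0.60438088  0.38987085 -1.55818057]
```

View pics/off.png

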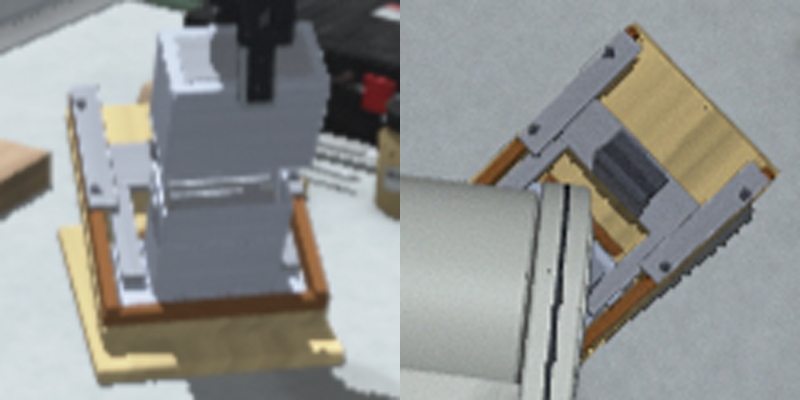

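The lid is off. It is still tilted about 25° in the grip, its rim clear above the base at crop row ~165, with the base seated and the fork home. Now I'll carry it to the tray.

Emit:
step_arm --moves '[[[0,-0.2,-0.4,0],[0,-0.2,-0.4,0],[0.18,-0.24,0,0],[0.36,-0.48,0,0],[0.36,-0.48,0,0],[0.36,-0.48,0,0],[0.36,-0.48,0,0],[0.36,-0.48,0,0]]]'

```text
t: 11.75
position: [0.4595, 0.2126, 0.2419]
tcp_rot: [0.922, 0.386, -0.0, -0.0]
ft_force: [1.0, -0.3, -0.9]
gripper_width: 0.0591
grip_force: 62.6
```

Emit:
step_arm --moves '[[[0.36,-0.48,0,0],[0.36,-0.48,0,0],[0.36,-0.48,0,0],[0.36,-0.48,0,0],[0.18,-0.24,0,0],[0,0,0,0],[0,0,0,0]]]'

```text
t: 12.45
position: [0.4398, 0.3447, 0.2419]
tcp_rot: [0.922, 0.386, -0.0, 0.0]
ft_force: [-0.8, -0.6, -0.5]
gripper_width: 0.0594
grip_force: 62.6
```

```bash
python3 -c "
from h import *
s=manip.state();print(s['t'],s['position'],s['gripper_width'],s['grip_force'],s['joint_positions'])
print('can',plane('scene',(166,347),0), 'tray scene corners',[plane('scene',p,.02).round(3).tolist() for p in((270,332),(335,372),(258,428),(193,380))])"
```

```text
12.45 [0.43975737 0.34467166 0.24193693] 0.05939260011991471 62.61069708270952 [ 5.14799868e-01  2.71568853e-01  6.64734484e-02  1.36653583e+00
 -4.07291650e-04  2.86312995e+00]
can [0.66459613 0.36069524 0.        ] tray scene corners [[0.522, 0.235, 0.02], [0.365, 0.26, 0.02], [0.388, 0.425, 0.02], [0.539, 0.408, 0.02]]
```

Emit:
step_arm --moves '[[[0,0,0.6,0],[0,0,0.8,0],[0,0,0.8,0],[0,0,0.7,0],[0,0,0.4,0],[0,0,0.2,0],[0,0,0,0]]]'

```text
t: 13.15
position: [0.4397, 0.3439, 0.0666]
tcp_rot: [0.923, 0.386, -0.001, 0.0]
ft_force: [0.7, 0.7, -1.0]
gripper_width: 0.059
grip_force: 62.6
```

Emit:
step_arm --moves '[[[0,0,0.06,0],[0,0,0.04,0],[0,0,0.04,0],[0,0,0,0]]]'

```text
t: 13.55
position: [0.4399, 0.3452, 0.0606]
tcp_rot: [0.922, 0.386, 0.0, -0.0]
ft_force: [-0.7, -0.4, -1.8]
gripper_width: 0.0596
grip_force: 62.6
```

Emit:
step_arm --moves '[[[0,0,0.03,0],[0,0,0.03,0],[0,0,0,0]]]'

```text
t: 13.85
position: [0.4397, 0.3451, 0.0572]
tcp_rot: [0.922, 0.386, -0.0, 0.0]
ft_force: [0.0, 0.2, -1.0]
gripper_width: 0.0592
grip_force: 62.6
```

Emit:
step_arm --moves '[[[0,0,0.03,0],[0,0,0.03,0],[0,0,0,0]]]'

```text
t: 14.15
position: [0.4399, 0.3452, 0.056]
tcp_rot: [0.922, 0.386, 0.001, -0.0]
ft_force: [-3.9, -2.8, 17.1]
gripper_width: 0.0592
grip_force: 65.8
```

The rim touched at the predicted height. I'll ease the pressure, then loosen slightly so the lid can tip upright.

Emit:
step_arm --moves '[[[0,0,-0.03,0],[0,0,0,0]]]'

```text
t: 14.35
position: [0.4399, 0.3451, 0.0562]
tcp_rot: [0.922, 0.386, 0.0, -0.0]
ft_force: [-2.3, -1.4, 6.7]
gripper_width: 0.0591
grip_force: 64.0
```

Emit:
step_arm --moves '[[[0,0,0,0],[0,0,0,0],[0,0,0,0]]]' --gripper 61

```text
t: 14.65
position: [0.4399, 0.345, 0.0558]
tcp_rot: [0.922, 0.386, -0.0, 0.0]
ft_force: [-0.8, -0.2, 2.2]
gripper_width: 0.0612
grip_force: 25.0
```

Emit:
step_arm --moves '[[[0,0,0,0],[0,0.06,-0.03,0],[0,0.06,-0.03,0],[0,0,0,0]]]' --gripper 63

```text
t: 15.05
position: [0.4445, 0.3406, 0.059]
tcp_rot: [0.923, 0.386, 0.0, 0.0]
ft_force: [0.4, -0.8, 1.3]
gripper_width: 0.0632
grip_force: 0.4
```

Emit:
step_arm --moves '[[[0,0.08,-0.02,0],[0,0.08,-0.02,0],[0,0.08,-0.02,0],[0,0.08,-0.02,0],[0,0.08,-0.02,0],[0,0.08,-0.02,0],[0,0,0,0],[0,0,0,0]]]'

```text
t: 15.85
position: [0.4612, 0.3239, 0.0648]
tcp_rot: [0.923, 0.386, 0.0, -0.0]
ft_force: [0.4, -0.4, 0.1]
gripper_width: 0.0631
grip_force: 0.0
```

Run:
```python
from h import *
a=manip.camera("scene")[270:450,170:350];b=manip.camera("top")[200:340,140:280]
c=np.zeros((400,800,3),np.uint8);c[:,:400]=cv2.resize(a,(400,400),interpolation=2);c[:,400:]=cv2.resize(b,(400,400),interpolation=2);cv2.imwrite("pics/tray1.png",c)
```

```text
(no output)
```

View pics/tray1.png

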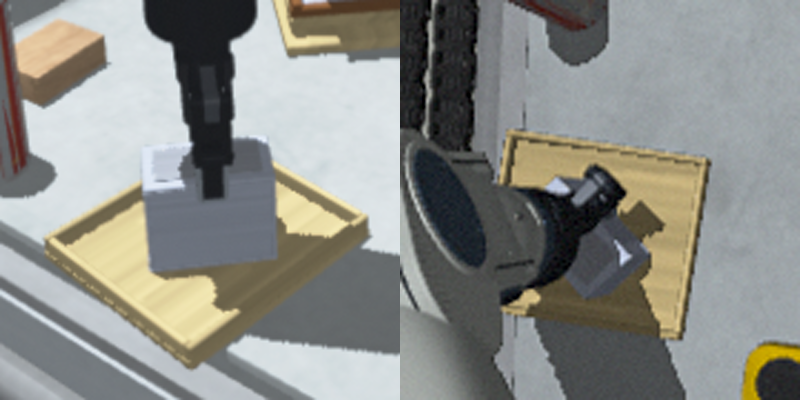

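The lid stands upright and flat near the middle of the tray. Its near face spans (145,175)–(275,265) in the crop, and the fingers are loose. I'll open and lift clear.

Emit:
step_arm --moves '[[[0,0,0,0],[0,0,0,0],[0,0,-0.3,0],[0,0,-0.6,0],[0,0,-1,0],[0,0,-1,0],[0,0,-1,0],[0,0,0,0]]]' --gripper 75

```text
t: 16.75
position: [0.4628, 0.325, 0.2669]
tcp_rot: [0.922, 0.386, 0.005, -0.0]
ft_force: [0.2, 1.0, -0.5]
gripper_width: 0.0751
grip_force: 0.0
```

Emit:
step_arm --moves '[[[-1,0,0,0],[-1,0,0,0],[-1,0,0,0],[-1,0,0,0],[-0.5,0,0,0],[0,0,0,0]]]'

```text
t: 17.35
position: [0.3008, 0.1623, 0.2602]
tcp_rot: [0.923, 0.386, 0.001, 0.0]
ft_force: [1.1, 0.9, -0.1]
gripper_width: 0.0752
grip_force: 0.0
```

Run:
```python
from h import *
a=manip.camera("scene")[180:450,140:410];b=manip.camera("top")[160:340,155:425]
c=np.zeros((400,800,3),np.uint8);c[:,:400]=cv2.resize(a,(400,400),interpolation=2);c[:267,400:]=cv2.resize(b,(400,267),interpolation=2);cv2.imwrite("pics/end.png",c)
```

```text
(no output)
```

View pics/end.png

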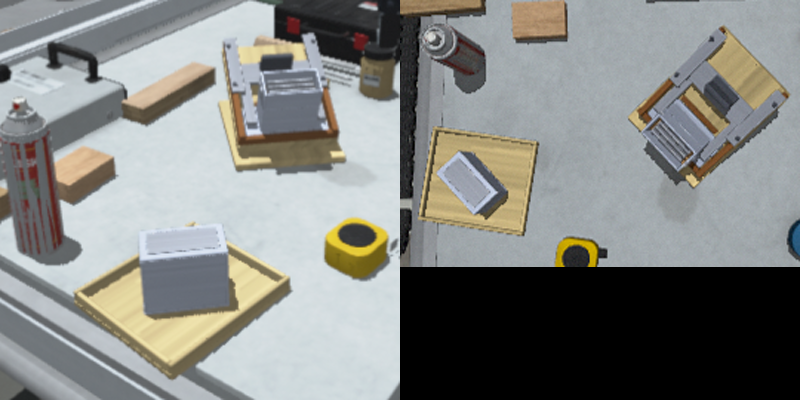

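The final view shows the lid upright in the tray at (185,268), the knives in the seated base at (290,100), and the fork home with its tab at (277,62). Nothing else was disturbed.

```bash
python3 -c "
from workcell import manip
print(manip.close_job())"
```

```text
the job is handed in; nothing more can be done
None
```

The job is handed in: the fork was pushed home to its stop, the lid was drawn off along the axis and stands open side down in the tray, the base stayed in its seat and nothing else was moved, in about 17 s; the verdict was not shown.

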